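# Load the slide agitator and lock its carriage with the T-key

### The job

Lay the slide mailer flat in the pocket of the agitator's carriage and push the loaded carriage fully home under the slotted bridge. Then take the T-key from its stand, pass its T-head down through the bridge slot until the key's bar rests on the two raised pads, and turn it a quarter turn so that the bar drops into the channel between the pads and locks the carriage. Let go, and leave the other things on the desk where they are.

Things in the scene. Friction and masses are not known exactly. Their poses are not given: they have to be found in the camera images.
- mailer: Slide mailer: flat pale plastic box, 84 x 35 x 21 mm (x, y, z), loose on the desk; origin at the centre of its underside, x along its length, z up. Either end may point forward in the pocket.
- agitator: Low slide agitator fixed to the desk. Origin on the desk, z up, +x = the way the carriage is pushed home. Grey base x -130 to +118 mm, 100 mm wide, top 8 mm over the desk. At its -x end the carriage; steel bridge x +55 to +115 mm, 86 mm wide, plate top 46 mm over the desk; white control pod x +117 to +151 mm, 42 mm high, knob to 50 mm.
- bridge_slot (a point): Centre of the bridge slot at the pads' top level, 52 mm over the desk; axes as the agitator's. Slot 38 mm along y, 16 mm along x. Round it on the plate two dark pads, 6 mm high, 44 mm along x, at y 13 to 33 mm either side, with the slot cut through them; between them a channel 26 mm wide along x. The key's origin is here with its bar on the pads, 6 mm lower when locked.
- carriage (a joint): How far the carriage is pushed in along the agitator's +x, in m: 0 fully out, 0.050 fully home at its stop; then the slot (22 x 44 mm) in its 6 mm tongue lies under the bridge slot. Slides stiffly (about 2 N) and stays where it is left.
- pocket (a point): Centre of the carriage pocket's floor, 14 mm over the desk; axes as the agitator's; moves with the carriage. The pocket is 94 mm long (x), 45 mm wide (y) inside; its long walls rise 10 mm over the floor, the +x end wall 22 mm, the -x end (push plate) 32 mm.
- push_plate (a point): Centre of the outer (-x) face of the upright push plate at the carriage's -x end, 34 mm over the desk; axes as the agitator's; moves with the carriage. The plate is 60 mm wide (y), 6 mm thick, from 10 to 46 mm over the desk.
- key_stand: Grey parking stand of the key, fixed: block 84 x 46 mm, 46 mm high (flange 104 x 66 mm at its foot), with a hole 40 x 16 mm right through, long along its x. Origin at the centre of its underside.
- t_key: Steel T-key with black grip, upright in its stand, bar resting on the stand's top. Origin: middle of the bar's underside; z up, x along bar, grip and T-head, all parallel. Bar 60 x 10 x 8 mm; flat grip on it 34 x 10 x 24 mm (z +8 to +32), held across its 10 mm (y). Below: shank 9 mm thick, 27 mm long, then T-head 30 x 10 x 8 mm (z -35 to -27).
- t_head (a point): Centre of the key's T-head, 31 mm below the key's origin. The head passes the slot only when along it. With the bar on the pads the head is 5 mm clear below the carriage tongue and can turn either way; within about 15 degrees of a quarter turn, let go, the bar falls 6 mm into the channel.
- timer: Bystander: flat off-white timer, 66 x 62 x 20 mm, origin under its centre.
- tally: Bystander: metal hand tally counter, 86 x 54 x 22 mm, origin under its centre.
- dish: Bystander: small round Petri dish, 56 mm across, 14 mm high, origin under its centre.
- marker: Bystander: short marker pen lying flat, 82 mm long, 16 mm thick, origin under its centre.
- eraser: Bystander: eraser, 50 x 21 x 12 mm, origin under its centre.
Things that resemble listed ones, but are neither listed nor needed, are in the scene too. What is shaped like the t_key but green or orange is not meant. What is shaped like the mailer but turquoise is not meant.

How it is judged:
By the outcome, as a careful person would: the job done as asked, in the order asked, and still so for the second after the job is handed in, with the robot touching nothing.
It also fails if it takes over 72 s, if anything falls off the work surface, if the arm or the gripper's body presses on something with over 40 N, if the wrist force passes 120 N, or if a joint passes its speed limit or range.

### The arm

A 6-joint arm with a two-finger parallel gripper is mounted at the origin on a cart in front of the work surface, level with it; the furniture and walls round the work are solid. World frame = base frame: x ahead of the robot, y to its left, z up, the work surface at z = 0. Lengths are in m, angles in rad, forces in N, time in s.
With the tool pointing down it reaches from about 0.3 to 0.875 m from the base axis. Payload 6.4 kg.
Tool frame: the origin (TCP) lies on the centre line of the jaws, within the pads' length; the fingertips stand 19 mm ahead of it and the grasp point (between the pads) is the TCP; z points along the fingers, y is the line along which they close (so a half turn about z gives the same grasp; the last joint's range is limited). The gripper opens to 88 mm and grips with 3 to 60 N. Pads are 18 mm wide; open, the fingers measure 123 mm over their backs; the gripper's body (75 mm by 187 mm) begins 45 mm behind the grasp point.
Start: joints at [-1.442, 0.181, 1.607, -0, 1.354, -0.206], TCP at [0.189, -0.543, 0.258] pointing down, gripper open.
Joint ranges: [-2.99, 2.99], [-0.89, 2.07], [0.3, 2.58], [-1.14, 4.28], [0, 2.63], [-3.12, 3.12]. Speed limits (rad/s): [2.57, 2.57, 3.01, 3.14, 3.14, 3.14].

### API

Orientations are given as a unit quaternion [w, x, y, z].
In Python, from workcell import env, eyes gives the robot as it stands.
- The arm moves only by the tool step_arm, never from a script. Its argument "deltas" is a list of rows, each a list of 6 numbers: the shift along the tool's x, y, z in cm, then the turn, a rotation vector about the tool's x, y, z in rad. A call has 1 to 5 rows; each row is the pose to reach, as a shift and turn from the pose commanded when the call began, along the tool's axes at that moment; what a row does not reach only later rows make up. A row lasts 1/12 s, in which the tool goes at most 41.7 mm and 7.16 degrees, less where a joint would pass 70% of its speed; a pose out of reach is approached as far as the arm can. A call with a gripper value outside its range is refused whole. "claw" is the opening in per cent of the stroke, from 0 (shut) to 100 (fully open), set as the call begins (left out, the last holds). The fingers move at their own pace and stop on an object; "grip_force" is the grip in N (left out, the last holds). Time passes only in rows, so rows that repeat a pose let the fingers close. It gives the time, the measured TCP pose, the force, the opening and the grip force at its end, in the units of the state.
- env.observe(): the state, without advancing time (a new reading comes with each control period).
- eyes.grab_frame(name): name is "scene" or "top" or "wrist"; returns a dict with "frame" (480x640x3 uint8, blue, green, red), "K" (3x3 intrinsics, pixels), "R" (3x3) and "t" (3): a world point X has camera coordinates R X + t. Camera axes: x right, y down, z forward; pixel columns grow to the right and rows downward; lengths in m; the calibration is good to about 2 mm. A picture is of the moment at which its call begins. There is no depth.
- env.job_done(): hands the job in; it is judged then, once.
Trained networks look in the newest picture that a camera, given by its name, has taken for a name from the list of things; names that differ only in an ending like _2 or _b are one class to them, and where a whole thing is asked for, a point or a joint stands for the part that bears it (a point fixed in the world has none). Each returns a list of dicts, best first, with "conf" (0 to 1); they miss things now and then, are a little off and sometimes report something else, mostly with a low value. They report only what shows in the picture. A call takes as long as a camera call. They do not tell look-alikes from the thing itself.
- eyes.find_in(camera, thing): "bbox" ([centre column, centre row, width, height] in pixels, round what is visible of it).
The state is a dict: "clock": time; "q": joint angles; "qd": joint speeds; "tau": joint torques, N m; "position": TCP position; "ee_rot": TCP orientation; "contact_force": force on the tool from outside, world axes, zero at the start; "wrist_torque": the same for the moment, N m; "finger_gap": finger opening in m; "finger_force": force on a finger pad.
Only numpy, scipy, OpenCV 4.12 (cv2) and the standard library are available. Lean on these libraries where they do the work, as an engineer would, in place of code of your own. Each camera call takes 0.05 s, during which the arm holds its last target. There are 200 camera calls.

## Working session

There is one attempt and no reset: what is moved stays moved. The work goes in short steps, Python scripts to look and compute and a tool call to move; the robot and the scene stay as the last step left them, time stands still between calls to the robot, and variables do not carry over. Pictures are saved under pics/ and viewed, at most 10 in all, crops included, and the job is handed in when it is done.

Besides the shell and the picture viewer there is one more tool, called after "Call:" as name(argument=value, ...), one argument or row to a line, values as JSON. step_arm: Moves the arm, as the interface text tells. Its arguments: {"type":"object","properties":{"deltas":{"type":"array"},"claw":{"type":"number"},"grip_force":{"type":"number"}},"required":["deltas"]}

```bash
ls; mkdir -p pics; python3 - <<'E'
from workcell import env, eyes
import cv2
for n in ("scene","top"):
    f=eyes.grab_frame(n); cv2.imwrite(f"pics/{n}0.png",f["frame"])
    print(n,f["K"].tolist(),f["R"].round(4).tolist(),f["t"].round(4).tolist())
    for th in ("mailer","agitator","carriage","key_stand","t_key","push_plate"):
        print(th,[(d["bbox"],round(d["conf"],2)) for d in eyes.find_in(n,th)])
print(env.observe())
E
```

```text
pics
scene [[443.41547461824007, 0.0, 321.1485243393612], [0.0, 443.41547461824007, 240.4118991357494], [0.0, 0.0, 1.0]] [[-0.8186, -0.5741, -0.0206], [-0.3142, 0.4774, -0.8206], [0.4809, -0.6652, -0.5712]] [0.3816, 0.2474, 0.7076]
mailer [([357.0, 245.8, 38.3, 19.5], 0.93), ([383.7, 227.4, 35.4, 20.9], 0.72)]
agitator [([275.9, 260.4, 131.3, 68.5], 0.88)]
carriage [([290.4, 261.1, 80.5, 41.0], 0.66), ([356.4, 192.6, 24.1, 11.5], 0.48)]
key_stand [([384.5, 226.4, 31.2, 19.8], 0.26), ([357.6, 193.4, 25.8, 11.3], 0.2)]
t_key [([253.0, 383.9, 29.4, 38.6], 0.93), ([278.8, 333.0, 25.3, 37.0], 0.76), ([191.5, 341.6, 15.6, 30.2], 0.66)]
push_plate [([290.8, 258.5, 81.6, 37.7], 0.65), ([312.7, 214.4, 32.4, 13.4], 0.64)]
top [[543.3971217094074, 0.0, 313.22096981042495], [0.0, 543.3971217094074, 242.27905647628478], [0.0, 0.0, 1.0]] [[-0.0211, -0.9998, -0.005], [-0.9934, 0.0215, -0.1128], [0.1128, 0.0026, -0.9936]] [-0.0429, 0.5189, 1.3476]
mailer [([358.9, 258.2, 34.1, 33.0], 0.68)]
agitator [([297.3, 213.0, 50.4, 117.3], 0.63), ([203.2, 176.6, 21.4, 26.0], 0.61)]
carriage [([443.8, 201.3, 3
[... 250 characters left out ...]
12.8], 0.31)]
{'clock': 0.7, 'q': array([-1.44227673e+00,  1.80757881e-01,  1.60695986e+00, -2.45634167e-05,
        1.35383458e+00, -2.06308988e-01]), 'qd': array([-0.00027807, -0.00269686,  0.00042594,  0.00078359, -0.00342567,
        0.0007697 ]), 'tau': array([-8.43246307e-04, -4.33720315e+01, -3.42115116e+01,  7.01403036e-02,
        3.08095850e-02, -3.07363905e-06]), 'position': array([ 0.18895725, -0.54309124,  0.25775759]), 'ee_rot': array([ 1.96839449e-05,  9.86018487e-01,  1.66635957e-01, -1.27688943e-05]), 'contact_force': array([1.04891012, 0.37733702, 0.71902751]), 'wrist_torque': array([0.05038777, 0.01552871, 0.0223673 ]), 'finger_force': 0.0, 'finger_gap': 0.088620703227884}
```

```bash
python3 - <<'E'
import cv2
a=cv2.imread("pics/top0.png")[120:320,140:400]
cv2.imwrite("pics/top0c.png",cv2.resize(a,None,fx=3,fy=3,interpolation=cv2.INTER_CUBIC))
a=cv2.imread("pics/scene0.png")[180:420,160:420]
cv2.imwrite("pics/scene0c.png",cv2.resize(a,None,fx=2.5,fy=2.5,interpolation=cv2.INTER_CUBIC))
E
```

```text
(no output)
```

View pics/top0c.png

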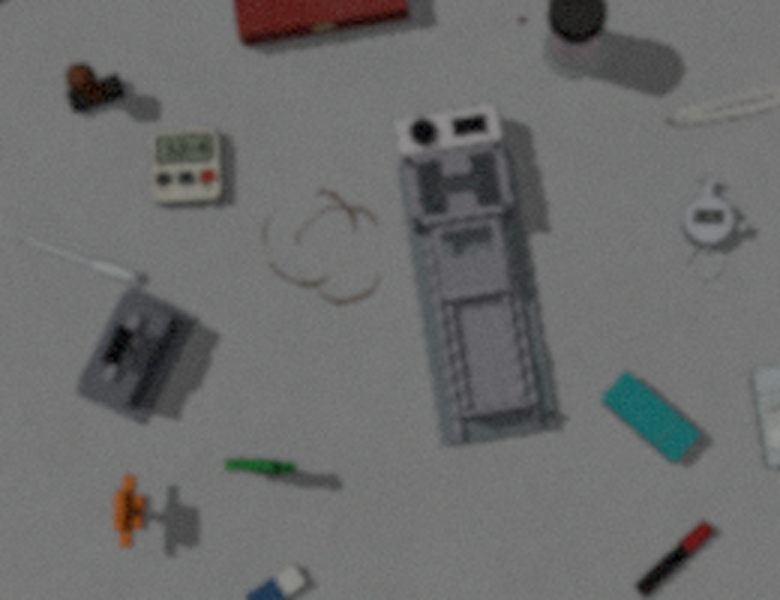

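View pics/scene0c.png

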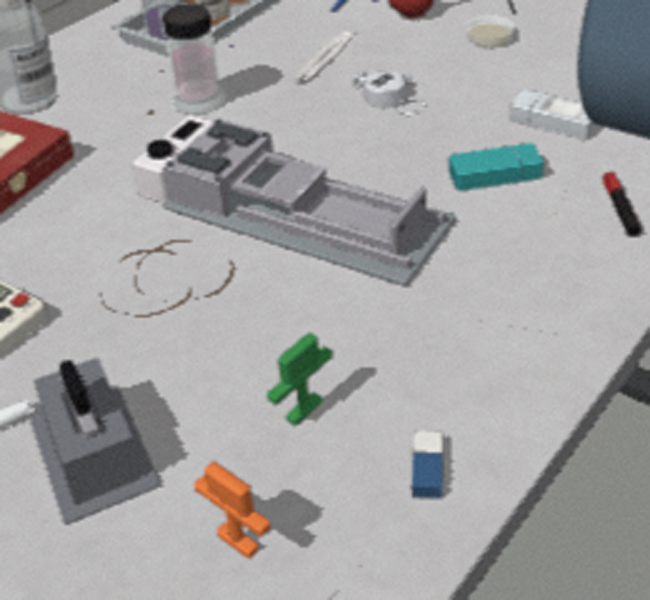

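The top crop shows the agitator in the middle (its bridge at about full-image 293,182, with the push end at the bottom). The black T-key in its stand is at (179,237). The turquoise decoy is at (358,258), and the pale mailer is cut off at the right edge near (400,258). In the scene crop the pale mailer is at about (383,226), left of the arm.

```bash
cat > h.py <<'E'
import numpy as np, cv2, json
from scipy.spatial.transform import Rotation as Ro
from workcell import env, eyes
def rot(q): return Ro.from_quat(np.r_[q[1:],q[0]])
def p2w(f,uv,z):
    d=f["R"].T@np.linalg.inv(f["K"])@np.r_[uv,1]; c=-f["R"].T@f["t"]
    return c+d*(z-c[2])/d[2]
def w2p(f,X):
    c=f["K"]@(f["R"]@np.asarray(X)+f["t"]); return c[:2]/c[2]
def go(X,yaw=None,o=None):
    """tool-down: print tool-frame delta (cm, rad) to put TCP at X with tool y-axis along yaw (mod pi)"""
    o=o or env.observe(); R=rot(o["ee_rot"])
    d=R.inv().apply(np.asarray(X)-o["position"])*100
    s="cm %s"%d.round(2)
    y=R.as_matrix()[:,1]; now=np.arctan2(y[1],y[0])
    s+=" yaw_y %.4f"%now
    if yaw is not None:
        a=(yaw-now+np.pi/2)%np.pi-np.pi/2
        x=np.array([np.sin(yaw if 1 else 0),0,0])
        cands=[]
        for k in (0,np.pi):
            ya=yaw+k; Y=np.array([np.cos(ya),np.sin(ya),0]); Z=np.array([0,0,-1.]); M=np.c_[np.cross(Y,Z),Y,Z]
            cands.append((R.inv()*Ro.from_matrix(M)).as_rotvec())
        s+=" rv %s | %s"%(cands[0].round(4),cands[1].round(4))
    print(s, "q6 %.2f"%o["q"][5])
def snap(n,name,crop=None,fx=1):
    f=eyes.grab_frame(n); np.savez(f"pics/{name}.npz",**f); im=f["frame"]
    cv2.imwrite(f"pics/{name}_full.png",im)
    if crop: im=im[crop[1]:crop[3],crop[0]:crop[2]]
    cv2.imwrite(f"pics/{name}.png",cv2.resize(im,None,fx=fx,fy=fx,interpolation=cv2.INTER_CUBIC)); return f
E
python3 - <<'E'
from h import *
f=eyes.grab_frame("top")
C=lambda u,v:(140+u/3,120+v/3)
for n,uv,z in [("baseL",C(447,443),.004),("baseR",C(562,422),.004),("podL",C(397,122),.042),("podR",C(497,108),.042),("slot",C(460,183),.05),("key",C(140,345),.06),("stand",C(138,352),.02)]:
    print(n,p2w(f,uv,z).round(4))
s=dict(K=np.array([[443.415,0,321.15],[0,443.415,240.41],[0,0,1]]),R=np.array([[-0.8186,-0.5741,-0.0206],[-0.3142,0.4774,-0.8206],[0.4809,-0.6652,-0.5712]]),t=np.array([.3816,.2474,.7076]))
m=p2w(s,(383.7,227.4),.01);print("mailer",m,w2p(f,m))
for th in ("mailer","tally"): print(eyes.find_in("top",th))
w=eyes.grab_frame("wrist"); o=env.observe()
c=-w["R"].T@w["t"]; R=rot(o["ee_rot"])
print("cam in tool",R.inv().apply(c-o["position"]).round(4),"K",w["K"].round(1).tolist(),(w["R"]@R.as_matrix()).round(3).tolist())
print(R.as_matrix().round(3))
E
```

```text
baseL [0.4565 0.0097 0.004 ]
baseR [ 0.4724 -0.0891  0.004 ]
podL [0.7285 0.046  0.042 ]
podR [ 0.7388 -0.0394  0.042 ]
slot [ 0.6725 -0.007   0.05  ]
key [0.5394 0.2598 0.06  ]
stand [0.5387 0.271  0.02  ]
mailer [ 0.46195197 -0.26458458  0.01      ] [396.09773948 263.08062716]
[{'bbox': [398.6, 258.0, 12.8, 35.0], 'conf': 0.8}, {'bbox': [358.5, 257.6, 29.6, 27.9], 'conf': 0.76}]
[{'bbox': [377.9, 189.3, 22.1, 23.2], 'conf': 0.73}]
cam in tool [ 0.0742 -0.0003 -0.1274] K [[432.0, 0.0, 315.9], [0.0, 432.0, 245.7], [0.0, 0.0, 1.0]] [[-0.0, 1.0, -0.001], [-0.958, -0.001, -0.288], [-0.288, 0.001, 0.958]]
[[ 0.944  0.329 -0.   ]
 [ 0.329 -0.944  0.   ]
 [-0.    -0.    -1.   ]]
```

Call:
step_arm(
  deltas=[
    [35,-17,3,0,0,0.33],
    [35,-17,3,0,0,0.33],
    [35,-17,3,0,0,0.33],
    [35,-17,3,0,0,0.33],
    [35,-17,3,0,0,0.33],
  ],
)

```text
clock: 1.32
position: [0.3351, -0.3961, 0.2419]
ee_rot: [0.0, 1.0, 0.002, 0.0]
contact_force: [-0.3, -1.3, 0.4]
finger_gap: 0.0882
finger_force: 0.0
```

```bash
python3 - <<'E'
from h import *
go([.465,-.268,.22],np.pi/2)
E
```

```text
cm [ 13.03 -12.76   2.19] yaw_y -1.5672 rv [ 4.000e-04  6.000e-04 -3.138e+00] | [ 0.0004 -0.0003  0.0036] q6 0.47
```

Call:
step_arm(
  deltas=[
    [13,-12.8,2.2,0,0,0.0036],
    [13,-12.8,2.2,0,0,0.0036],
    [13,-12.8,2.2,0,0,0.0036],
    [13,-12.8,2.2,0,0,0.0036],
    [13,-12.8,2.2,0,0,0.0036],
  ],
)

```text
clock: 1.73
position: [0.466, -0.265, 0.2194]
ee_rot: [-0.001, 1.0, 0.002, 0.0]
contact_force: [0.0, -0.5, -0.2]
finger_gap: 0.0883
finger_force: 0.0
```

```bash
python3 - <<'E'
from h import *
go([.465,-.268,.22],np.pi/2)
f=snap("wrist","w1"); print(eyes.find_in("wrist","mailer"))
E
```

```text
cm [-0.1   0.3  -0.06] yaw_y -1.5666 rv [ 1.0000e-03 -2.3000e-03 -3.1374e+00] | [-0.0015 -0.0006  0.0042] q6 0.83
[{'bbox': [184.5, 200.8, 111.4, 104.3], 'conf': 0.88}, {'bbox': [322.2, 203.9, 50.7, 109.9], 'conf': 0.81}]
```

View pics/w1.png

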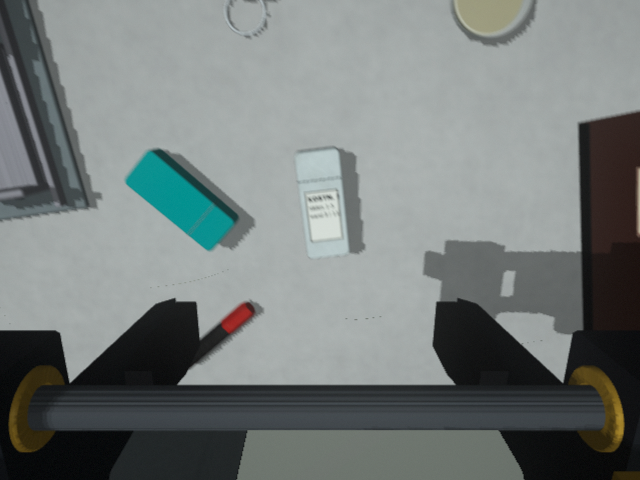

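The wrist picture shows the pale mailer centred at about (322,203), with the corners of its top face at about (295,150), (338,147), (349,255) and (307,258). The turquoise decoy is at (183,200).

```bash
python3 - <<'E'
from h import *
f=dict(np.load("pics/w1.npz")); im=f["frame"]
# refine: bluish-pale bright pixels: Box lighter than desk? use grabcut
m=np.full(im.shape[:2],cv2.GC_BGD,np.uint8)
cv2.rectangle(m,(285,138),(365,268),cv2.GC_PR_BGD,-1)
cv2.fillPoly(m,[np.array([(297,152),(336,149),(347,254),(309,256)])],cv2.GC_FGD)
b=np.zeros((1,65));g=np.zeros((1,65))
cv2.grabCut(im,m,None,b,g,5,cv2.GC_INIT_WITH_MASK)
mm=((m==1)|(m==3)).astype(np.uint8); c=max(cv2.findContours(mm,0,2)[0],key=cv2.contourArea)
r=cv2.minAreaRect(c); print(r)
for name,bx in (("gc",cv2.boxPoints(r)),("man",[(295,150),(338,147),(349,255),(307,258)])):
    P=np.array([p2w(f,u,.021) for u in bx]); e=np.linalg.norm(np.diff(P[[0,1,2,3,0]],axis=0),axis=1)
    print(name,P.mean(0).round(4),e.round(4)); 
    for i in (0,1):
        v=P[i+1]-P[i]; print(np.arctan2(v[1],v[0]).round(4))
print("agit corner",p2w(f,(90,205),.008))
E
```

```text
((321.8325500488281, 201.77784729003906), (110.3466567993164, 44.582763671875), 84.20720672607422)
gc [ 0.4759 -0.2692  0.021 ] [0.0328 0.0854 0.0354 0.0857]
-1.468
-3.0193
man [ 0.4754 -0.2696  0.021 ] [0.0318 0.0842 0.0334 0.0844]
-1.4987
-3.0193
agit corner [ 0.47159013 -0.08461839  0.008     ]
```

```bash
python3 - <<'E'
from h import *
go([.4755,-.2694,.032],np.pi/2+.12)
E
```

```text
cm [ 1.04  0.34 18.74] yaw_y -1.5649 rv [2.0000e-04 1.5000e-03 3.0274e+00] | [-0.001   0.0002 -0.1142] q6 0.82
```

Call:
step_arm(
  deltas=[
    [1.04,0.34,0,0,0,-0.114],
    [1.04,0.34,4,0,0,-0.114],
    [1.04,0.34,8,0,0,-0.114],
    [1.04,0.34,12,0,0,-0.114],
    [1.04,0.34,15,0,0,-0.114],
  ],
  claw=62,
  grip_force=15,
)

```text
clock: 2.25
position: [0.4723, -0.2726, 0.0673]
ee_rot: [-0.0, 0.998, 0.057, -0.001]
contact_force: [0.1, -0.5, -0.4]
finger_gap: 0.057
finger_force: 0.0
```

```bash
python3 - <<'E'
from h import *
go([.4755,-.2694,.032],np.pi/2+.12)
E
```

```text
cm [ 0.36 -0.28  3.53] yaw_y -1.4566 rv [2.4000e-03 1.6000e-03 3.1358e+00] | [-0.001   0.0015 -0.0058] q6 0.72
```

Call:
step_arm(
  deltas=[
    [0.3,-0.2,1.5,0,0,0],
    [0.3,-0.2,3.3,0,0,0],
    [0.3,-0.2,3.3,0,0,0],
  ],
)

```text
clock: 2.5
position: [0.474, -0.2694, 0.0335]
ee_rot: [-0.002, 0.998, 0.057, -0.002]
contact_force: [-1.6, 0.2, -0.3]
finger_gap: 0.0545
finger_force: 0.0
```

```bash
python3 - <<'E'
from h import *
go([.4755,-.2694,.032],np.pi/2+.12)
E
```

```text
cm [0.15 0.02 0.15] yaw_y -1.4568 rv [0.0069 0.0068 3.1356] | [-0.0044  0.0044 -0.006 ] q6 0.72
```

Close.

Call:
step_arm(
  deltas=[
    [0.15,0,0.15,0,0,0],
    [0.15,0,0.15,0,0,0],
    [0.15,0,0.15,0,0,0],
    [0.15,0,0.15,0,0,0],
    [0.15,0,0.15,0,0,0],
  ],
  claw=10,
)

```text
clock: 2.92
position: [0.479, -0.2707, 0.0369]
ee_rot: [0.001, 0.998, 0.058, 0.001]
contact_force: [-0.3, -0.8, 5.8]
finger_gap: 0.0333
finger_force: 15.0
```

Call:
step_arm(
  deltas=[
    [0,0,0,0,0,0],
    [0,0,-3,0,0,0],
    [0,0,-6,0,0,0],
    [0,0,-10,0,0,0],
    [0,0,-12,0,0,0],
  ],
)

```text
clock: 3.33
position: [0.4795, -0.2705, 0.1597]
ee_rot: [0.002, 0.998, 0.058, 0.002]
contact_force: [1.9, -0.9, 0.6]
finger_gap: 0.0333
finger_force: 15.0
```

```bash
python3 - <<'E'
from h import *
# pocket centre guess: agitator pose from top view: axis 
go([.52,-.04,.17],np.pi/2+.16)
E
```

```text
cm [  6.68 -22.43  -1.08] yaw_y -1.4553 rv [-0.005  -0.0054  3.0971] | [ 0.0035 -0.0033 -0.0445] q6 0.73
```

Call:
step_arm(
  deltas=[
    [1,-4,-2,0,0,-0.044],
    [2,-8,-4,0,0,-0.044],
    [3,-12,-4,0,0,-0.044],
    [4,-16,-4,0,0,-0.044],
    [4.5,-20,-4,0,0,-0.044],
  ],
)

```text
clock: 3.75
position: [0.5003, -0.0695, 0.1965]
ee_rot: [0.0, 0.997, 0.079, 0.001]
contact_force: [0.2, -0.0, -0.6]
finger_gap: 0.0333
finger_force: 15.0
```

Call:
step_arm(
  deltas=[
    [0.5,-2.2,0,0,0,0],
    [0.5,-2.2,0,0,0,0],
    [0.5,-2.2,0,0,0,0],
  ],
)

```text
clock: 4.0
position: [0.5012, -0.0475, 0.1956]
ee_rot: [0.0, 0.997, 0.081, 0.0]
contact_force: [0.9, -2.0, -0.5]
finger_gap: 0.0336
finger_force: 15.0
```

```bash
python3 - <<'E'
from h import *
go([.52,-.04,.17],np.pi/2+.16)
f=snap("wrist","w2"); print(env.observe()["position"])
E
```

```text
cm [ 1.98 -0.43  2.56] yaw_y -1.4083 rv [ 4.0000e-04  5.0000e-04 -3.1391e+00] | [ 0.0003 -0.0002  0.0024] q6 1.08
[ 0.50130528 -0.04858643  0.19557044]
```

View pics/w2.png

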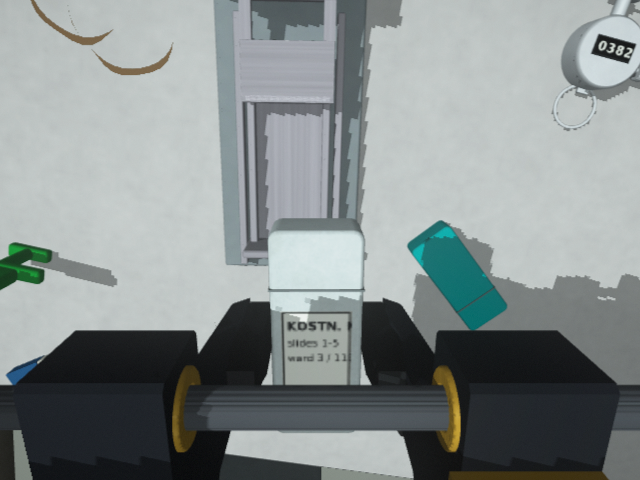

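The mailer is held square in the jaws at about (316,300). Ahead of it is the empty pocket, from about (288,103) down to (288,245), and the base's corner is near (227,263). I'll zoom in for edges.

```bash
python3 - <<'E'
from h import *
im=cv2.imread("pics/w2_full.png")[0:270,200:400]
im=cv2.convertScaleAbs(cv2.createCLAHE(2,(4,4)).apply(cv2.cvtColor(im,6)))
cv2.imwrite("pics/w2c.png",cv2.resize(im,(600,600*270//200*2//2))[:,:] if 0 else cv2.resize(im,None,fx=2.2,fy=2.2,interpolation=cv2.INTER_CUBIC))
E
```

```text
(no output)
```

View pics/w2c.png

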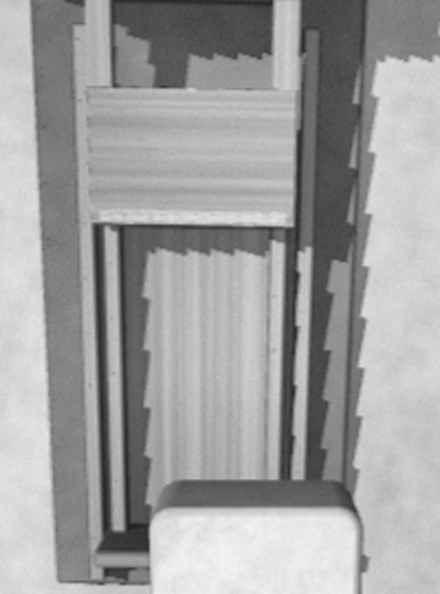

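```bash
python3 - <<'E'
from h import *
f=dict(np.load("pics/w2.npz"))
C=lambda u,v:(200+u/2.2,v/2.2)
P=lambda u,v,z:p2w(f,C(u,v),z)
a,b=P(33,10,.008),P(57,580,.008); v=a-b; yaw=np.arctan2(v[1],v[0]); print("base left yaw",yaw)
l1,l2=P(122,245,.024),P(125,520,.024); r1,r2=P(269,240,.024),P(267,470,.024)
for p,q in((l1,l2),(r1,r2)): print("wall yaw",np.arctan2(*(p-q)[[1,0]]))
yaw=.16
Rz=np.array([[np.cos(yaw),np.sin(yaw)],[-np.sin(yaw),np.cos(yaw)]])
org=b[:2]-Rz.T@[-.130,.050]; print("origin",org)
A=lambda p:(Rz@(p[:2]-org)).round(4)
for n,p in dict(l1=l1,l2=l2,r1=r1,r2=r2,baseTop=a,ew_in=P(190,224,.036),ew_l=P(92,222,.036),ew_r=P(294,222,.036),ppin=P(125,550,.046),ppl=P(97,560,.046),ppout=P(125,568,.046)).items(): print(n,A(p))
E
```

```text
base left yaw 0.1420761812805048
wall yaw 0.13333782890918064
wall yaw 0.15724275927113185
origin [ 0.59193158 -0.01323515]
l1 [-0.018   0.0208]
l2 [-0.1037  0.0231]
r1 [-0.0165 -0.0233]
r2 [-0.087  -0.0231]
baseTop [0.0486 0.0468]
ew_in [-0.0124 -0.0005]
ew_l [-0.0119  0.0276]
ew_r [-0.0118 -0.0302]
ppin [-0.1071  0.0204]
ppl [-0.1103  0.0291]
ppout [-0.1129  0.0206]
```

```bash
python3 - <<'E'
from h import *
go([.537,-.0225,.095],np.pi/2+.15)
E
```

```text
cm [ 3.94 -2.01 10.06] yaw_y -1.4101 rv [ 4.0000e-04  8.0000e-04 -3.1309e+00] | [ 0.0005 -0.0003  0.0107] q6 1.08
```

Call:
step_arm(
  deltas=[
    [2,-1,2,0,0,0.01],
    [3.9,-2,4,0,0,0.01],
    [3.9,-2,7,0,0,0.01],
    [3.9,-2,10,0,0,0.01],
    [3.9,-2,10,0,0,0.01],
  ],
)

```text
clock: 4.47
position: [0.5326, -0.0232, 0.0896]
ee_rot: [-0.002, 0.997, 0.074, -0.005]
contact_force: [-2.1, 0.7, -1.0]
finger_gap: 0.0334
finger_force: 15.0
```

```bash
python3 - <<'E'
from h import *
f=snap("wrist","w3",(160,60,480,400),1.7)
go([.537,-.0225,.095],np.pi/2+.15)
E
```

```text
cm [ 0.31 -0.06 -0.26] yaw_y -1.4235 rv [0.0108 0.0043 3.1389] | [-0.0028  0.0069 -0.0027] q6 1.16
```

View pics/w3.png

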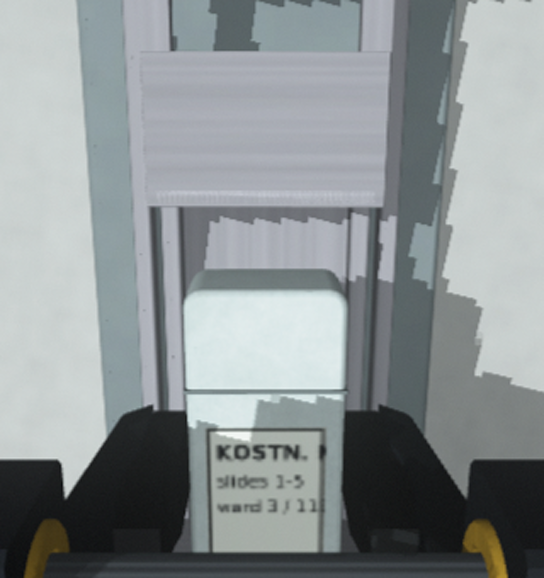

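The mailer is centred between the pocket's long walls in y (mailer edges at 186 and 347, walls at about 181 and 349). Next I'll check its fore-aft position.

```bash
python3 - <<'E'
from h import *
f=dict(np.load("pics/w3.npz")); C=lambda u,v:(160+u/1.7,60+v/1.7)
for n,u,v,z in [("mail front bottom",265,269,.055),("mail front top",265,290,.076),("ew_in",265,206,.036),("mL",186,310,.076),("mR",346,310,.076),("wl",184,300,.024),("wr",347,225,.024)]: print(n,p2w(f,C(u,v),z).round(4))
w=[p2w(f,C(u,206),.036) for u in(145,382)]; print(w, np.linalg.norm(w[0]-w[1]),np.arctan2(*(w[0]-w[1])[[1,0]])-np.pi/2)
go([.537,-.0225,.055],np.pi/2+.15)
E
```

```text
mail front bottom [ 0.5684 -0.0176  0.055 ]
mail front top [ 0.5693 -0.0175  0.076 ]
ew_in [ 0.5796 -0.0159  0.036 ]
mL [ 0.5629 -0.0025  0.076 ]
mR [ 0.5676 -0.0341  0.076 ]
wl [0.5492 0.002  0.024 ]
wr [ 0.576  -0.0382  0.024 ]
[array([0.57526529, 0.01331563, 0.036     ]), array([ 0.58382545, -0.0442702 ,  0.036     ])] 0.058218589658999356 0.14756970125556523
cm [ 0.33 -0.05  3.73] yaw_y -1.4235 rv [0.0108 0.0043 3.1389] | [-0.0028  0.0069 -0.0027] q6 1.16
```

Call:
step_arm(
  deltas=[
    [0.55,0,0,0,0,0],
    [0.55,0,0.5,0,0,0],
    [0.55,0,1.5,0,0,0],
    [0.55,0,2.5,0,0,0],
    [0.55,0,3,0,0,0],
  ],
)

```text
clock: 4.93
position: [0.5418, -0.0222, 0.0648]
ee_rot: [0.0, 0.997, 0.074, -0.0]
contact_force: [-2.5, -1.7, 2.3]
finger_gap: 0.0332
finger_force: 15.0
```

Call:
step_arm(
  deltas=[
    [0,0,0.3,0,0,0],
    [0,0,0.6,0,0,0],
    [0,0,0.6,0,0,0],
  ],
)

```text
clock: 5.18
position: [0.5437, -0.022, 0.061]
ee_rot: [0.0, 0.997, 0.074, 0.002]
contact_force: [-0.4, 0.9, 9.0]
finger_gap: 0.0337
finger_force: 15.0
```

```bash
python3 - <<'E'
from h import *
f=snap("wrist","w4",(160,60,480,400),1.7); print(env.observe()["position"],env.observe()["contact_force"],env.observe()["wrist_torque"])
E
```

```text
[ 0.543718   -0.02193541  0.0609715 ] [-0.30814564  1.62513029  9.19872521] [ 0.24752929  0.04668729 -0.00629438]
```

View pics/w4.png

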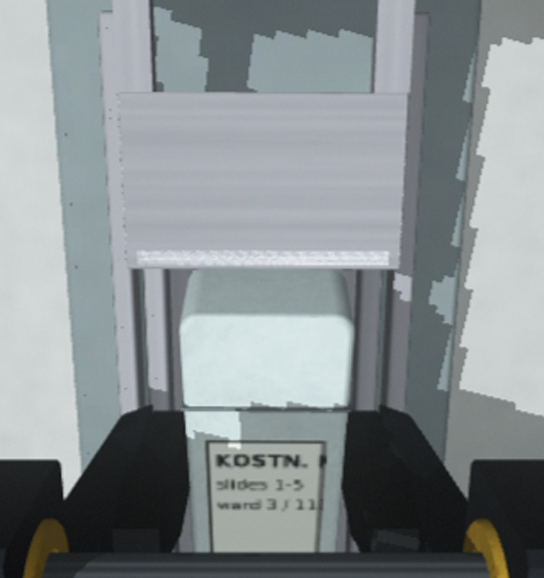

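The mailer is pitched nose-up, its front edge resting on the end wall at about row 268. It's about 6 mm too far forward, so I'll lift and shift it back.

Call:
step_arm(
  deltas=[
    [0,0,-0.8,0,0,0],
    [0,0,-1.6,0,0,0],
    [-0.7,0,-1.6,0,0,0],
    [-0.7,0,-1.6,0,0,0],
    [-0.7,0,-1.6,0,0,0],
  ],
)

```text
clock: 5.65
position: [0.5343, -0.0229, 0.0751]
ee_rot: [-0.0, 0.997, 0.074, -0.0]
contact_force: [1.1, -0.7, -0.5]
finger_gap: 0.0334
finger_force: 15.0
```

```bash
python3 - <<'E'
from h import *
f=snap("wrist","w5",(160,60,480,400),1.7); print(env.observe()["position"],env.observe()["contact_force"])
E
```

```text
[ 0.53454151 -0.02289059  0.07505212] [ 0.46563312 -0.30723609  0.31220154]
```

View pics/w5.png

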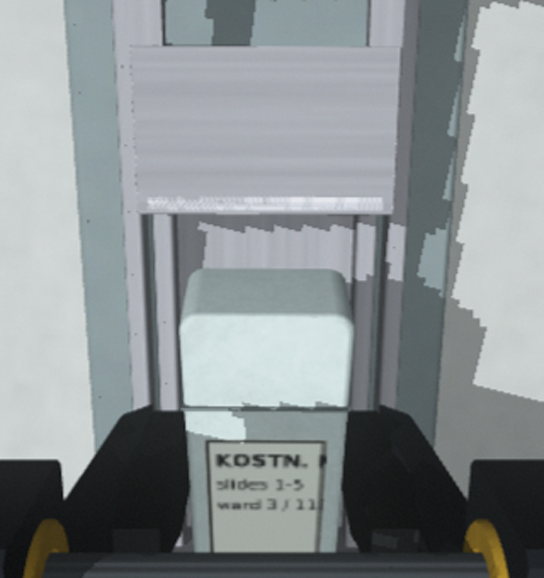

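The mailer is still pitched nose-up by about 15°, with its nose at row 268 and the end wall's inner edge at row 212, so there's about 10 mm of gap. I'll move it 3 mm forward and lower it so the floor flattens it.

Call:
step_arm(
  deltas=[
    [0.3,0,0.5,0,0,0],
    [0.3,0,1,0,0,0],
    [0.3,0,1.5,0,0,0],
    [0.3,0,1.9,0,0,0],
    [0.3,0,2.2,0,0,0],
  ],
)

```text
clock: 6.12
position: [0.5386, -0.0225, 0.053]
ee_rot: [-0.0, 0.997, 0.074, 0.0]
contact_force: [1.6, 0.5, 3.0]
finger_gap: 0.0334
finger_force: 15.0
```

Call:
step_arm(
  deltas=[
    [0,0,0.2,0,0,0],
    [0,0,0.2,0,0,0],
  ],
)

```text
clock: 6.28
position: [0.5382, -0.0226, 0.0511]
ee_rot: [0.0, 0.997, 0.075, 0.0]
contact_force: [0.7, -0.1, 2.1]
finger_gap: 0.0339
finger_force: 15.0
```

Call:
step_arm(
  deltas=[
    [0,0,0,0,0,0],
    [0,0,0,0,0,0],
    [0,0,0,0,0,0],
    [0,0,-2,0,0,0],
    [0,0,-5,0,0,0],
  ],
  claw=65,
)

```text
clock: 6.7
position: [0.5351, -0.0219, 0.0988]
ee_rot: [-0.001, 0.997, 0.074, -0.004]
contact_force: [-0.2, 0.8, 0.4]
finger_gap: 0.0571
finger_force: 0.0
```

Call:
step_arm(
  deltas=[
    [-3,0,-4,0,0,0],
    [-6,0,-5,0,0,0],
    [-9,0,-5,0,0,0],
    [-11,0,-5,0,0,0],
    [-11,0,-5,0,0,0],
  ],
  claw=0,
)

```text
clock: 7.12
position: [0.4257, -0.0385, 0.1509]
ee_rot: [-0.0, 0.997, 0.074, -0.001]
contact_force: [-0.5, -0.1, -0.6]
finger_gap: 0.0261
finger_force: 0.0
```

```bash
python3 - <<'E'
from h import *
f=snap("wrist","w6",(120,0,520,340),1.6); print(env.observe()["position"])
c,s=np.cos(.148),np.sin(.148); ew=np.array([.5796,-.0159])
pp=ew-np.array([c,s])*.1005; print("push plate outer",pp)
for k in (-.03,-.009,.041): t=pp+np.array([c,s])*k; go([*t,.04],np.pi/2+.148)
E
```

```text
[ 0.42781886 -0.03880117  0.15138836]
push plate outer [ 0.48019867 -0.03071976]
cm [ 2.3  -0.03 11.14] yaw_y -1.4227 rv [-3.0000e-04 -0.0000e+00 -3.1415e+00] | [-0.      0.0002  0.0001] q6 1.05
cm [ 4.4  -0.03 11.14] yaw_y -1.4227 rv [-3.0000e-04 -0.0000e+00 -3.1415e+00] | [-0.      0.0002  0.0001] q6 1.05
cm [ 9.4  -0.03 11.14] yaw_y -1.4227 rv [-3.0000e-04 -0.0000e+00 -3.1415e+00] | [-0.      0.0002  0.0001] q6 1.05
```

View pics/w6.png

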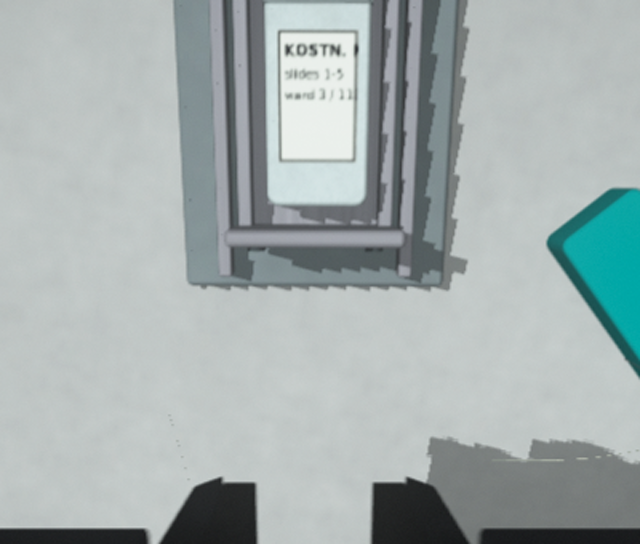

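The mailer lies flat in the pocket (label at about (317,95), rear edge at row 205), clear of the push plate at row 238. Now I'll push the carriage home.

Call:
step_arm(
  deltas=[
    [1,0,3,0,0,0],
    [1,0,6,0,0,0],
    [1,0,9,0,0,0],
    [1,0,11.2,0,0,0],
    [1,0,11.2,0,0,0],
  ],
  grip_force=10,
)

```text
clock: 7.58
position: [0.4366, -0.0362, 0.0353]
ee_rot: [-0.002, 0.997, 0.074, -0.004]
contact_force: [-1.0, 1.5, 0.0]
finger_gap: 0.0004
finger_force: 0.0
```

Call:
step_arm(
  deltas=[
    [1,0,0,0,0,0],
    [2,0,0,0,0,0],
    [3,0,0,0,0,0],
    [4,0,0,0,0,0],
    [5,0,0,0,0,0],
  ],
)

```text
clock: 8.0
position: [0.4908, -0.0301, 0.0407]
ee_rot: [0.001, 0.997, 0.075, 0.001]
contact_force: [-2.0, -1.4, 1.3]
finger_gap: 0.0003
finger_force: 1.2
```

Call:
step_arm(
  deltas=[
    [0.7,0,0,0,0,0],
    [1.4,0,0,0,0,0],
    [2.1,0,0,0,0,0],
    [2.5,0,0,0,0,0],
    [2.5,0,0,0,0,0],
  ],
)

```text
clock: 8.42
position: [0.5144, -0.0261, 0.0394]
ee_rot: [0.0, 0.997, 0.075, 0.001]
contact_force: [-0.6, -0.1, -0.5]
finger_gap: 0.0006
finger_force: 0.0
```

```bash
python3 - <<'E'
from h import *
o=env.observe(); print(o["position"],o["contact_force"],o["finger_gap"])
c,s=np.cos(.148),np.sin(.148);pp=np.array([.4802,-.0307]); print("along from plate0",(o["position"][:2]-pp)@[c,s],(o["position"][:2]-pp)@[-s,c])
E
```

```text
[ 0.51435527 -0.02609426  0.03944805] [-0.61008136 -0.12550947 -0.48255186] 0.0006232934748916738
along from plate0 0.03446104815056508 -0.00048115371266894795
```

Call:
step_arm(
  deltas=[
    [0.3,0,0,0,0,0],
    [0.5,0,0,0,0,0],
    [0.6,0,0,0,0,0],
    [0.6,0,0,0,0,0],
  ],
)

```text
clock: 8.75
position: [0.5174, -0.0254, 0.0391]
ee_rot: [-0.0, 0.997, 0.075, -0.002]
contact_force: [-9.1, -2.1, 7.7]
finger_gap: 0.0003
finger_force: 4.4
```

Call:
step_arm(
  deltas=[
    [0.2,0,0,0,0,0],
    [0.3,0,0,0,0,0],
    [0.3,0,0,0,0,0],
  ],
)

```text
clock: 9.0
position: [0.5176, -0.0253, 0.0389]
ee_rot: [-0.0, 0.997, 0.075, -0.006]
contact_force: [-21.4, -6.1, 18.5]
finger_gap: 0.0005
finger_force: 11.0
```

Call:
step_arm(
  deltas=[
    [-1,0,0,0,0,0],
    [-2.5,0,0,0,0,0],
    [-4,0,-3,0,0,0],
    [-4,0,-7,0,0,0],
    [-4,0,-11,0,0,0],
  ],
)

```text
clock: 9.42
position: [0.4807, -0.0304, 0.1493]
ee_rot: [-0.001, 0.997, 0.074, -0.002]
contact_force: [2.3, -0.7, 0.5]
finger_gap: 0.0002
finger_force: 0.0
```

Call:
step_arm(
  deltas=[
    [0,0,-2,0,0,0],
    [0,0,-4,0,0,0],
    [0,0,-5,0,0,0],
    [0,0,-5,0,0,0],
  ],
  claw=50,
)

```text
clock: 9.75
position: [0.4842, -0.0313, 0.2018]
ee_rot: [0.001, 0.997, 0.075, 0.003]
contact_force: [-0.0, -0.7, -0.3]
finger_gap: 0.0251
finger_force: 0.0
```

```bash
python3 - <<'E'
from h import *
f=snap("wrist","w7"); o=env.observe(); print(o["position"])
g=cv2.cvtColor(f["frame"],6).astype(int)
c,s=np.cos(.148),np.sin(.148)
pp=np.array([.4802,-.0307])
# sample brightness along agitator x at z=.046 for lateral offsets, relative to initial plate face
for lat in (-.025,.025,-.01,.01):
    row=[]
    for k in np.arange(.036,.066,.001):
        X=np.r_[pp+k*np.array([c,s])+lat*np.array([-s,c]),.046]; u,v=w2p(f,X).round().astype(int)
        row.append(g[v,u] if 0<=v<480 and 0<=u<640 else -1)
    print(lat,row)
E
```

```text
[ 0.48326252 -0.03098441  0.19992512]
-0.025 [np.int64(142), np.int64(143), np.int64(141), np.int64(142), np.int64(141), np.int64(113), np.int64(91), np.int64(91), np.int64(91), np.int64(92), np.int64(92), np.int64(93), np.int64(93), np.int64(145), np.int64(169), np.int64(171), np.int64(162), np.int64(148), np.int64(84), np.int64(85), np.int64(103), np.int64(108), np.int64(109), np.int64(111), np.int64(112), np.int64(115), np.int64(117), np.int64(119), np.int64(121), np.int64(123), np.int64(126)]
0.025 [np.int64(92), np.int64(93), np.int64(92), np.int64(93), np.int64(91), np.int64(91), np.int64(91), np.int64(90), np.int64(90), np.int64(91), np.int64(92), np.int64(93), np.int64(93), np.int64(136), np.int64(164), np.int64(168), np.int64(163), np.int64(142), np.int64(86), np.int64(86), np.int64(154), np.int64(163), np.int64(165), np.int64(167), np.int64(168), np.int64(168), np.int64(169), np.int64(170), np.int64(171), np.int64(168), np.int64(169)]
-0.01 [np.int64(143), np.int64(144), np.int64(143), np.int64(146), np.int64(144), np.int64(134), np.int64(93), np.int64(91), np.int64(92), np.int64(92), np.int64(93), np.int64(92), np.int64(95), np.int64(142), np.int64(167), np.int64(169), np.int64(164), np.int64(149), np.int64(84), np.int64(85), np.int64(95), np.int64(108), np.int64(108), np.int64(107), np.int64(111), np.int64(176), np.int64(222), np.int64(221), np.int64(222), np.int64(222), np.int64(222)]
0.01 [np.int64(143), np.int64(144), np.int64(143), np.int64(144), np.int64(145), np.int64(143), np.int64(145), np.int64(143), np.int64(142), np.int64(92), np.int64(92), np.int64(93), np.int64(93), np.int64(139), np.int64(167), np.int64(169), np.int64(163), np.int64(145), np.int64(85), np.int64(84), np.int64(110), np.int64(168), np.int64(168), np.int64(167), np.int64(166), np.int64(170), np.int64(222), np.int64(221), np.int64(220), np.int64(220), np.int64(221)]
```

Call:
step_arm(
  deltas=[
    [1.7,-3.5,-4,0,0,0],
    [3.4,-7,-8,0,0,0],
    [5,-11,-8,0,0,0],
    [6,-15,-8,0,0,0],
    [7,-19,-8,0,0,0],
  ],
)

```text
clock: 10.22
position: [0.5216, 0.1468, 0.278]
ee_rot: [-0.0, 0.997, 0.074, 0.0]
contact_force: [0.1, -0.8, -0.7]
finger_gap: 0.044
finger_force: 0.0
```

Call:
step_arm(
  deltas=[
    [0,-4,0,0,0,0],
    [0,-8,0,0,0,0],
    [0,-8.8,0,0,0,0],
    [0,-8.8,0,0,0,0],
    [0,-8.8,0,0,0,0],
  ],
)

```text
clock: 10.63
position: [0.5073, 0.2321, 0.2765]
ee_rot: [0.001, 0.997, 0.075, -0.001]
contact_force: [-0.7, -0.7, -0.2]
finger_gap: 0.0444
finger_force: 0.0
```

```bash
python3 - <<'E'
from h import *
f=snap("wrist","w8"); o=env.observe(); print(o["position"])
for th in ("t_key","key_stand"): print(th,[(d["bbox"],round(d["conf"],2)) for d in eyes.find_in("wrist",th)])
g=dict(np.load("pics/w6.npz")); G=cv2.cvtColor(g["frame"],6).astype(int); c,s=np.cos(.148),np.sin(.148); pp=np.array([.4802,-.0307])
for lat in(.01,.025): print([int(G[tuple(w2p(g,np.r_[pp+k*np.array([c,s])+lat*np.array([-s,c]),.046]).round().astype(int)[::-1])]) for k in np.arange(-.006,.01,.001)])
E
```

```text
[0.50778552 0.2312748  0.27692229]
t_key [([376.6, 284.0, 66.5, 36.3], 0.88), ([264.1, 161.2, 45.9, 66.2], 0.73), ([254.7, 291.3, 18.9, 26.4], 0.65), ([600.0, 154.9, 78.0, 148.5], 0.34)]
key_stand [([269.0, 151.7, 122.6, 135.5], 0.86)]
[138, 139, 111, 90, 90, 89, 121, 156, 164, 165, 159, 125, 83, 108, 165, 165]
[92, 92, 93, 93, 93, 89, 120, 153, 162, 165, 157, 124, 85, 121, 136, 137]
```

```bash
python3 - <<'E'
from h import *
f=dict(np.load("pics/w8.npz")); g=cv2.cvtColor(f["frame"],6)
for r in range(116,206,4): print(r," ".join("%3d"%v for v in g[r,228:316:4]))
m=np.zeros_like(g); m[120:205,236:298]=(g[120:205,236:298]<45)
c=max(cv2.findContours(m,0,2)[0],key=cv2.contourArea); r=cv2.minAreaRect(c); print(r,cv2.contourArea(c))
bx=cv2.boxPoints(r); P=np.array([p2w(f,u,.078) for u in bx]); print(P.mean(0),np.linalg.norm(np.diff(P[[0,1,2]],axis=0),axis=1)); 
for i in(0,1): v=P[i+1]-P[i]; print(np.arctan2(v[1],v[0]))
im=f["frame"][60:260,180:380]; cv2.imwrite("pics/w8c.png",cv2.resize(im,None,fx=3,fy=3,interpolation=cv2.INTER_CUBIC))
E
```

```text
116 187 186 187 190 188 186 128 119 117 117 117 115 118 118 119 118 101  72  78  78 116 116
120 186 183 186 187 187 176 120 118 118 117 116 117 117 118 116 117 118 115  56  77  78  84
124 189 186 187 189 189 117 118 117 117 116 116 116 116 116 117 116 117 116 117  72  77  76
128 191 189 188 188 136 118 117 118 116 115 115 116 125 117 109 117 116 117 117 116 108  69
132 191 189 188 186 117 116 116 116 117 115 116 116 158 154 143  92 116 115 117 116 116 118
136 191 190 188 118 118 116 117 118 115 115  74 137 154 154 131  74  74 117 116 117 117 116
140 190 191 151 117 116 116 117 113 115 103  60 156 154 154  72  74 116 116 115 116 117 116
144 192 190 117 118 115 115 114 114 115  54  33  32 108 105  73  75 114 115 115 115 116  82
148 191 121 117 115 117 116 117 115  75  39  41  35  30  74  75  80 115 116 116 116 104  75
152 161 116 116 116 115 115 114 104  39  42  40  34  51  73  65  75  79 106 116 116  76  76
156 117 114 115 116 116 116 116  55  40  40  39  31  73  72  74  74  75  74  76  77  74  74
160 116 116 116 117 116 116  74  38  41  39  35  65  75  71  73  75  74  73  73  75  74 
[... 524 characters left out ...]
 74  75  74 115 119 122 120 120
188 118 116 117 131 155 155 131  74  66  99 115 112  75  73  75  74  87 119 119 120 120 122
192 116 116 116 116 115 154  76  74  92 115 114 116 117  74  76  72 119 120 120 118 120 123
196 157 114 115 116 116 117 110  83 116 115 117 115  81  74  76 114 118 121 118 119 120 121
200 189 186 117 115 117 116 115 117 115 115 115 104  75  75  98 118 119 121 120 121 120 120
204 186 188 189 150 117 116 115 115 115 117 114  75  76  73 118 119 120 122 121 121 120 140
((260.77252197265625, 163.24464416503906), (14.54370403289795, 45.98955154418945), 31.607501983642578) 577.0
[0.54042885 0.27863739 0.078     ] [0.03443021 0.01048056]
-0.43703377361474693
-1.9688586483805781
```

```bash
python3 - <<'E'
from h import *
f=dict(np.load("pics/w8.npz")); g=cv2.cvtColor(f["frame"],6)
a,b=p2w(f,(281,130),.054),p2w(f,(248,192),.054); print("bar",(a+b)/2,np.linalg.norm(a-b),np.arctan2(*(a-b)[[1,0]]))
m=np.zeros_like(g); m[120:205,236:298]=((g[120:205,236:298]<46)&(g[120:205,236:298]>=37))
m=cv2.morphologyEx(m,cv2.MORPH_OPEN,np.ones((3,3),np.uint8)); m=cv2.morphologyEx(m,cv2.MORPH_CLOSE,np.ones((5,5),np.uint8))
c=max(cv2.findContours(m,0,2)[0],key=cv2.contourArea); r=cv2.minAreaRect(c); print(r)
bx=cv2.boxPoints(r); P=np.array([p2w(f,u,.078) for u in bx]); print(P.mean(0),np.linalg.norm(np.diff(P[[0,1,2]],axis=0),axis=1))
v=P[1]-P[0]; print(np.arctan2(v[1],v[0]))
# stand top face check
m=cv2.inRange(g[60:260,180:345],108,124); c=max(cv2.findContours(m,0,2)[0],key=cv2.contourArea); print(cv2.boundingRect(c))
print(env.observe()["q"].round(3)); go([.54,.279,.15],-.437+np.pi/2)
E
```

```text
bar [0.53933106 0.27859688 0.054     ] 0.05630296523052377 -0.3708812398821816
((257.4725036621094, 164.40826416015625), (11.242938995361328, 40.7725830078125), 28.300756454467773)
[0.53924629 0.28095    0.078     ] [0.03056853 0.00812373]
-0.3813829545440493
(32, 26, 120, 135)
[ 0.214  0.127  1.627 -0.     1.389  1.637]
cm [ 3.86 -4.32 12.76] yaw_y -1.4236 rv [-1.2000e-03  1.0000e-03 -2.5574e+00] | [0.0008 0.0009 0.5842] q6 1.64
```

View pics/w8c.png

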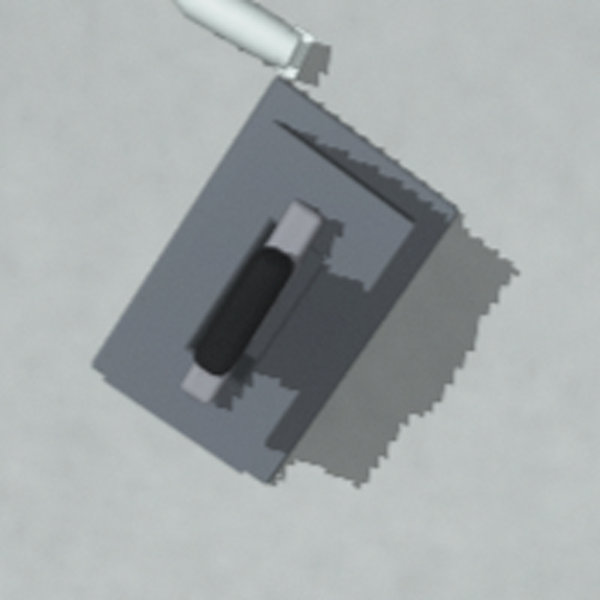

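The picture shows the black-grip key standing in its stand. Its bar runs from about (245,192) to (284,129) in the full image, with the flange corners clear. No pictures are left, so I work numerically from here.

```bash
python3 - <<'E'
from h import *
f=dict(np.load("pics/w8.npz")); C=lambda u,v:(180+u/3,60+v/3)
a,b=p2w(f,C(311,207),.054),p2w(f,C(195,395),.054); print("bar",(a+b)/2,np.linalg.norm(a-b),np.arctan2(*(a-b)[[1,0]]))
a,b=p2w(f,C(280,252),.078),p2w(f,C(208,372),.078); print("grip",(a+b)/2,np.linalg.norm(a-b),np.arctan2(*(a-b)[[1,0]]))
F=[p2w(f,C(*x),.006) for x in((277,77),(457,213),(268,485),(93,365))]
F=np.array(F);print("flange",F.mean(0),np.linalg.norm(np.diff(F[[0,1,2,3,0]],axis=0),axis=1)); v=F[0]-F[3];print(np.arctan2(v[1],v[0])); v=F[1]-F[2];print(np.arctan2(v[1],v[0]))
go([.540,.279,.15],-.41+np.pi/2)
E
```

```text
bar [0.53981534 0.27883666 0.054     ] 0.05909270412054141 -0.43338972094741673
grip [0.53993551 0.2781751  0.078     ] 0.03502226698491953 -0.42165225955491514
flange [0.53885181 0.27803546 0.006     ] [0.06459115 0.10158908 0.06470686 0.10174684]
-0.4665952521544865
-0.46544214882100243
cm [ 3.86 -4.32 12.76] yaw_y -1.4236 rv [-1.2000e-03  1.0000e-03 -2.5844e+00] | [0.0007 0.0009 0.5572] q6 1.64
```

Call:
step_arm(
  deltas=[
    [1,-1,2,0,0,0.12],
    [2,-2,5,0,0,0.24],
    [3,-3,8,0,0,0.36],
    [3.8,-4.3,11,0,0,0.48],
    [3.8,-4.3,13,0,0,0.587],
  ],
  claw=60,
)

```text
clock: 11.2
position: [0.5395, 0.28, 0.1455]
ee_rot: [0.0, 0.975, -0.221, -0.001]
contact_force: [-0.8, 0.2, -0.3]
finger_gap: 0.0533
finger_force: 0.0
```

Call:
step_arm(
  deltas=[
    [0,0,0,0,0,0],
    [0,0,0,0,0,0],
  ],
)

```text
clock: 11.37
position: [0.5389, 0.2789, 0.1474]
ee_rot: [0.001, 0.976, -0.216, -0.001]
contact_force: [-0.3, -0.4, -0.3]
finger_gap: 0.0529
finger_force: 0.0
```

```bash
python3 - <<'E'
from h import *
go([.5397,.2785,.072],-.44+np.pi/2); f=snap("wrist","w9"); print(eyes.find_in("wrist","t_key"))
g=cv2.cvtColor(f["frame"],6); 
# predicted vs seen grip
c,s=np.cos(-.44),np.sin(-.44)
for k in(-.017,0,.017): print(w2p(f,[.5397+k*c,.2785+k*s,.078]).round(1))
m=(g<46).astype(np.uint8); m[:,:250]=0;m[:,390:]=0;m[330:]=0
for cc in cv2.findContours(m,0,2)[0]:
    if cv2.contourArea(cc)>200: print(cv2.minAreaRect(cc))
E
```

```text
cm [ 0.11 -0.02  7.54] yaw_y -2.0071 rv [-0.0034  0.0035 -3.1379] | [0.0022 0.0022 0.0037] q6 2.29
[{'bbox': [555.9, 306.4, 107.6, 52.5], 'conf': 0.92}, {'bbox': [405.9, 428.4, 44.7, 103.3], 'conf': 0.59}, {'bbox': [314.0, 255.2, 21.3, 103.9], 'conf': 0.57}]
[315.6 305.4]
[315.7 273.2]
[315.9 239.5]
((313.5, 267.5), (73.0, 21.0), 90.0)
```

Call:
step_arm(
  deltas=[
    [0.1,-0.05,2,0,0,0.004],
    [0.1,-0.05,4,0,0,0.004],
    [0.1,-0.05,6,0,0,0.004],
    [0.1,-0.05,7.5,0,0,0.004],
    [0.1,-0.05,7.5,0,0,0.004],
  ],
  grip_force=40,
)

```text
clock: 11.88
position: [0.5396, 0.2796, 0.0725]
ee_rot: [0.001, 0.976, -0.219, -0.001]
contact_force: [-1.1, 0.3, -0.3]
finger_gap: 0.0528
finger_force: 0.0
```

Call:
step_arm(
  deltas=[
    [0,0,0,0,0,0],
    [0,0,0,0,0,0],
    [0,0,0,0,0,0],
    [0,0,0,0,0,0],
    [0,0,0,0,0,0],
  ],
  claw=2,
)

```text
clock: 12.3
position: [0.541, 0.2807, 0.0747]
ee_rot: [-0.0, 0.976, -0.219, 0.001]
contact_force: [1.0, 0.5, 0.1]
finger_gap: 0.0217
finger_force: 0.0
```

Call:
step_arm(
  deltas=[
    [0,0,0.2,0,0,0],
    [0,0,0.2,0,0,0],
    [0,0,0.2,0,0,0],
    [0,0,0.2,0,0,0],
    [0,0,0.2,0,0,0],
  ],
)

```text
clock: 12.72
position: [0.5403, 0.2805, 0.0715]
ee_rot: [0.0, 0.976, -0.219, 0.0]
contact_force: [0.4, -0.1, 1.2]
finger_gap: 0.0098
finger_force: 40.0
```

```bash
python3 - <<'E'
from h import *
o=env.observe(); print(o["position"],rot(o["ee_rot"]).as_matrix()[:,0],o["finger_gap"],o["finger_force"],o["q"].round(2))
# slot position from wrist-frame estimates: use scene/top later
ew=np.array([.5796,-.0159]); c,s=np.cos(.148),np.sin(.148); print("slot est", ew+np.array([c,s])*(.0123+.085))
E
```

```text
[0.54032307 0.28049938 0.07148642] [ 9.04033285e-01 -4.27462068e-01  2.10998074e-05] 0.00979082654940521 40.00021793413907 [ 0.28  0.48  1.64 -0.    1.03  2.3 ]
slot est [ 0.67583631 -0.00155211]
```

Call:
step_arm(
  deltas=[
    [0,0,-1.5,0,0,0],
    [0,0,-4,0,0,0],
    [0,0,-7,0,0,0],
    [0,0,-10,0,0,0],
    [0,0,-11,0,0,0],
  ],
)

```text
clock: 13.13
position: [0.5423, 0.2812, 0.186]
ee_rot: [-0.002, 0.976, -0.219, 0.003]
contact_force: [1.7, -0.1, -0.1]
finger_gap: 0.0098
finger_force: 40.0
```

```bash
python3 - <<'E'
from h import *
go([.676,-.0016,.18],.148+np.pi)
E
```

```text
cm [24.17 19.86  0.63] yaw_y -2.0124 rv [-0.0063 -0.0022  0.9812] | [ 0.0026 -0.0074 -2.1604] q6 2.30
```

Call:
step_arm(
  deltas=[
    [3,2.5,0,0,0,0.12],
    [6,5,0,0,0,0.24],
    [9,7.5,0,0,0,0.36],
    [12,10,0,0,0,0.48],
    [15,12.5,0,0,0,0.6],
  ],
)

```text
clock: 13.55
position: [0.6224, 0.1018, 0.1802]
ee_rot: [0.0, 0.866, -0.5, -0.001]
contact_force: [0.7, -0.1, -0.0]
finger_gap: 0.0097
finger_force: 40.0
```

```bash
python3 - <<'E'
from h import *
go([.676,-.0016,.18],.148+np.pi)
E
```

```text
cm [1.163e+01 5.300e-01 1.000e-02] yaw_y -2.6181 rv [0.0012 0.0006 0.3755] | [-8.0000e-04  1.7000e-03 -2.7661e+00] q6 2.59
```

Call:
step_arm(
  deltas=[
    [3,0.2,0,0,0,0.12],
    [6,0.3,0,0,0,0.24],
    [9,0.5,0,0,0,0.37],
    [11.5,0.5,0,0,0,0.37],
    [11.5,0.5,0,0,0,0.37],
  ],
)

```text
clock: 13.97
position: [0.6775, -0.0033, 0.18]
ee_rot: [0.001, 0.759, -0.651, 0.0]
contact_force: [0.3, 0.4, -0.5]
finger_gap: 0.0098
finger_force: 40.0
```

Call:
step_arm(
  deltas=[
    [0,0,0,0,0,0],
    [0,0,0,0,0,0],
  ],
)

```text
clock: 14.13
position: [0.6753, 0.0021, 0.1801]
ee_rot: [0.0, 0.761, -0.649, -0.001]
contact_force: [0.6, -0.5, -1.6]
finger_gap: 0.0094
finger_force: 40.0
```

```bash
python3 - <<'E'
from h import *
go([.676,-.0016,.18],.148+np.pi); o=env.observe(); print(o["position"],o["q"].round(3))
f=snap("wrist","w10")
for th in("bridge_slot","agitator","t_key"): print(th,[(d["bbox"],round(d["conf"],2)) for d in eyes.find_in("wrist",th)])
c,s=np.cos(.148),np.sin(.148); O=np.array([.6758,-.0016]); W=lambda x,y,z:np.r_[O+x*np.array([c,s])+y*np.array([-s,c]),z]
for p in [(0,0,.052),(22,13,.052),(22,33,.052),(-22,33,.052),(-22,-33,.052),(22,-33,.052),(8,19,.052),(8,-19,.052),(-8,19,.052),(-8,-19,.052)]: print(p,w2p(f,W(p[0]/1e3,p[1]/1e3,p[2])).round(1))
# rectified image of plane z=.052 about slot, 0.5mm/px : rows x(+ up), cols y(+ left)
def rect(z,n=60):
    v=np.arange(-n,n+1,3)/1e3; g=cv2.cvtColor(f["frame"],6)
    return [(x,[int(g[int(q[1]),int(q[0])]) if 0<=q[0]<640 and 0<=q[1]<480 else -1 for y in v for q in [w2p(f,W(x,y,z)).round()]]) for x in v]
for x,r in rect(.052): print("%4d"%round(x*1e3)," ".join("%3d"%k for k in r))
E
```

```text
cm [ 0.38 -0.01  0.01] yaw_y -2.9824 rv [0.002  0.0012 0.0112] | [-1.9000e-03  3.1000e-03 -3.1304e+00] q6 2.81
[0.67534351 0.00213339 0.18009381] [-1.720e-01  4.700e-01  1.397e+00  1.000e-03  1.278e+00  2.810e+00]
bridge_slot [([422.6, 221.9, 422.2, 149.2], 0.65)]
agitator [([423.1, 222.2, 418.3, 151.0], 0.7)]
t_key [([574.7, 455.4, 61.9, 45.0], 0.8), ([314.9, 315.3, 34.0, 141.8], 0.61)]
(0, 0, 0.052) [315.6 235.6]
(22, 13, 0.052) [279.9 255.4]
(22, 33, 0.052) [280.4 285.4]
(-22, 33, 0.052) [349.6 286.1]
(-22, -33, 0.052) [353.4 182.2]
(22, -33, 0.052) [278.9 181.4]
(8, 19, 0.052) [302.5 264.8]
(8, -19, 0.052) [302.6 205. ]
(-8, 19, 0.052) [328. 265.]
(-8, -19, 0.052) [329.2 205.2]
 -60 225 225 151 170 173 110 110 191 148 100 204 119 112 137 238 239 239 240 240 240 242 240 239 239  89 200 124 193 177 174 173 226 227 227 227 228 228 226 227 227 204
 -57 224 225 150 172 173 119 110 192 122  96 200 117 112 140 240 240 241 240 239 240 241 240 241 235  89 199 128 192 174 175 173 227 227 229 228 228 226 228 226 225 121
 -54 226 171 147 172 173 113 111 194 111  95 200 120 113 143 239 240 24
[... 5819 characters left out ...]
 227 228 228 229 227 226
  51 226 228 227 227 124 189 245 247 248  62  64  64  63  65  66  63  62  64  64 247 248 249 229  90  62  63  61  64  62  64  62 249 248 229 226 227 226 227 227 226 225
  54 227 227 227 228 205 192 245 247 248 248 248 248 248 247 248 248 248 236 247 248 249 249 249 249 138  62  61  62  62  63 179 249 248 231 228 228 227 226 225 224 225
  57 227 228 227 228 228 192 245 248 248 248 248 248 248 248 248 249 248 248 247 248 249 250 249 249 248 176  63  62 188 228 249 248 249 231 230 229 227 227 225 225 224
  60 228 228 228 228 229 220 232 234 229 236 235 231 227 236 235 231 237 236 233 228 238 238 235 229 236 236 234 228 237 237 233 228 236 228 229 227 226 228 228 228 226
```

```bash
python3 - <<'E'
from h import *
f=dict(np.load("pics/w10.npz")); g=cv2.cvtColor(f["frame"],6).astype(np.float32)
c,s=np.cos(.148),np.sin(.148); O=np.array([.6758,-.0016]); W=lambda x,y,z:np.r_[O+x*np.array([c,s])+y*np.array([-s,c]),z]
def line(pts,z=.052):
    q=np.array([w2p(f,W(x,y,z)) for x,y in pts],np.float32); return cv2.remap(g,q[:,0],q[:,1],1).ravel()
v=np.arange(-.04,.04,.0005)
def edges(L):
    d=np.diff(L); return [(round(v[i]*1e3+.25,1),int(d[i])) for i in range(1,len(d)-1) if abs(d[i])>18 and abs(d[i])>=abs(d[i-1]) and abs(d[i])>abs(d[i+1])]
for y in(-.026,-.02,.018,.026): print("x-scan y=",y,edges(line([(x,y) for x in v])))
for x in(-.019,-.014,.012,.016): print("y-scan x=",x,edges(line([(x,y) for y in v])))
# key bar/grip seen in image
for r in range(250,390,10): print(r," ".join("%3d"%k for k in g[r,285:346:3]))
E
```

```text
x-scan y= -0.026 [(np.float64(-31.7), -25), (np.float64(-30.7), 34), (np.float64(-24.2), -49), (np.float64(20.3), 35), (np.float64(27.3), -25), (np.float64(29.3), 28), (np.float64(37.8), -89)]
x-scan y= -0.02 [(np.float64(-32.2), -33), (np.float64(-30.7), 27), (np.float64(-24.2), -47), (np.float64(20.3), 35), (np.float64(27.3), -29), (np.float64(29.3), 28), (np.float64(37.8), -85)]
x-scan y= 0.018 [(np.float64(-32.2), -27), (np.float64(-30.7), 26), (np.float64(-24.7), -36), (np.float64(-8.7), 21), (np.float64(20.3), 41), (np.float64(27.3), -29), (np.float64(29.3), 32), (np.float64(32.3), -31), (np.float64(34.8), -68)]
x-scan y= 0.026 [(np.float64(-24.2), -35), (np.float64(20.3), 37), (np.float64(27.3), -29), (np.float64(29.3), 31), (np.float64(36.3), -119)]
y-scan x= -0.019 [(np.float64(-38.2), -24), (np.float64(-33.7), -27), (np.float64(-13.2), 38), (np.float64(7.3), -31), (np.float64(11.3), -33), (np.float64(32.8), 46)]
y-scan x= -0.014 [(np.float64(-36.2), -43), (np.float64(-33.7), -32), (np.float64(-13.2), 43), (np.float64(6.8), -38), (np.float64(11.3), -32), (np.float64(32.8), 5
[... 869 characters left out ...]
  35  34  33  34  32  30  27  27  27  27  28  28  27  26  27  26  29  30  30  31  32
320  33  33  29  31  30  27  27  28  28  29  28  27  29  26  25  25  28  28  27  27  29
330  28  28  31  28  27  26  25  27  25  25  26  24  25  24  23  25  23  24  25  26  27
340  27  27  25  26  26  24  21  22  24  23  25  23  23  24  21  21  21  21  26  23  25
350  24  24  23  25  23  21  21  19  22  23  20  19  23  20  20  19  20  23  21  22  21
360  21  22  22  20  20  16  18  18  22  22  21  20  23  21  22  21  22  20  22  22  22
370  20  19  21  22  20  20  19  19  19  32  30  24  20  25  23  19  24  19  22  19  20
380  29  30  30  29  30 195  24  30  36  35  33  32  30  27  25  20 136  46  45  47  46
```

```bash
python3 - <<'E'
from h import *
go([.6739,-.0023,.122],.148+np.pi)
E
```

```text
cm [0.49 0.26 5.93] yaw_y -2.9808 rv [0.0004 0.0003 0.0128] | [-4.0000e-04  6.0000e-04 -3.1288e+00] q6 2.81
```

Call:
step_arm(
  deltas=[
    [0.45,0.25,0,0,0,0.012],
    [0.45,0.25,2,0,0,0.012],
    [0.45,0.25,4,0,0,0.012],
    [0.45,0.25,5.9,0,0,0.012],
    [0.45,0.25,5.9,0,0,0.012],
  ],
)

```text
clock: 14.75
position: [0.6714, -0.0026, 0.118]
ee_rot: [0.002, 0.757, -0.653, -0.003]
contact_force: [-1.1, -0.4, -1.8]
finger_gap: 0.0099
finger_force: 40.0
```

Call:
step_arm(
  deltas=[
    [0,0,0,0,0,0],
    [0,0,0,0,0,0],
    [0,0,0,0,0,0],
  ],
)

```text
clock: 15.0
position: [0.6755, -0.0034, 0.1244]
ee_rot: [-0.001, 0.757, -0.653, 0.001]
contact_force: [-0.3, 0.2, 0.2]
finger_gap: 0.0095
finger_force: 40.0
```

```bash
python3 - <<'E'
from h import *
go([.6739,-.0023,.105],.148+np.pi); f=snap("wrist","w11"); print(env.observe()["position"])
g=cv2.cvtColor(f["frame"],6).astype(np.float32)
c,s=np.cos(.148),np.sin(.148); O=np.array([.6739,-.0023]); W=lambda x,y,z:np.r_[O+x*np.array([c,s])+y*np.array([-s,c]),z]
v=np.arange(-.04,.04,.0005)
def line(pts,z=.052):
    q=np.array([w2p(f,W(x,y,z)) for x,y in pts],np.float32); return cv2.remap(g,q[:,0],q[:,1],1).ravel()
def edges(L):
    d=np.diff(L); return [(float(round(v[i]*1e3+.25,1)),int(d[i])) for i in range(1,len(d)-1) if abs(d[i])>15 and abs(d[i])>=abs(d[i-1]) and abs(d[i])>abs(d[i+1])]
for y in(-.03,-.026,-.02): print("x-scan y=",y,edges(line([(x,y) for x in v])))
for x in(-.019,-.014,.012,.016): print("y-scan x=",x,edges(line([(x,y) for y in v])))
E
```

```text
cm [-0.14  0.15  1.94] yaw_y -2.9945 rv [-0.0028 -0.001  -0.0009] | [-1.5000e-03  4.4000e-03  3.1407e+00] q6 2.81
[ 0.67551442 -0.00340206  0.12439146]
x-scan y= -0.03 [(-30.2, -35), (-28.7, 38), (-22.7, -38), (-21.7, -25), (21.8, 39), (28.8, -37), (30.8, 32)]
x-scan y= -0.026 [(-31.2, -21), (-30.2, -19), (-28.7, 36), (-21.7, -66), (0.3, 18), (21.8, 57), (29.3, -29), (30.8, 35)]
x-scan y= -0.02 [(-29.7, -39), (-28.7, 37), (-22.2, -66), (1.8, 18), (21.8, 46), (28.8, -32), (30.8, 32)]
y-scan x= -0.019 [(-33.7, -42), (-12.7, 26), (-9.2, 33), (7.3, -43), (11.3, -31)]
y-scan x= -0.014 [(-33.7, -42), (-12.7, 25), (-10.2, 37), (6.8, -46), (11.3, -35)]
y-scan x= 0.012 [(-37.8, -41), (-33.7, -51), (-32.2, 17), (-13.2, 66), (7.8, -50), (11.3, -34)]
y-scan x= 0.016 [(-38.2, -38), (-33.7, -49), (-32.2, 16), (-13.2, 62), (7.3, -34), (11.3, -32)]
```

Call:
step_arm(
  deltas=[
    [-0.13,0.15,0,0,0,0],
    [-0.13,0.15,0,0,0,0],
    [-0.13,0.15,0.6,0,0,0],
    [-0.13,0.15,1.2,0,0,0],
    [-0.13,0.15,1.2,0,0,0],
  ],
)

```text
clock: 15.47
position: [0.6717, -0.0021, 0.1085]
ee_rot: [0.001, 0.757, -0.653, -0.001]
contact_force: [-0.4, 0.8, -0.8]
finger_gap: 0.0098
finger_force: 40.0
```

Call:
step_arm(
  deltas=[
    [0,0,0.4,0,0,0],
    [0,0,0.8,0,0,0],
    [0,0,1.2,0,0,0],
    [0,0,1.2,0,0,0],
  ],
)

```text
clock: 15.8
position: [0.6721, -0.0021, 0.0971]
ee_rot: [0.0, 0.757, -0.653, -0.001]
contact_force: [-0.2, -0.1, -1.1]
finger_gap: 0.01
finger_force: 40.0
```

```bash
python3 - <<'E'
from h import *
go([.6739,-.0023,.0775],.148+np.pi); o=env.observe(); print(o["contact_force"],o["wrist_torque"],o["position"])
E
```

```text
cm [ 0.04 -0.18  1.96] yaw_y -2.9947 rv [ 0.0018  0.0006 -0.0011] | [ 1.0000e-03 -2.8000e-03  3.1405e+00] q6 2.82
[-0.21627262 -0.07077066 -1.13208657] [ 0.17989864 -0.01159846  0.00195119] [ 0.67207299 -0.00213328  0.09708353]
```

Call:
step_arm(
  deltas=[
    [0,-0.12,0.4,0,0,0],
    [0,-0.12,0.9,0,0,0],
    [0,-0.12,1.4,0,0,0],
    [0,-0.12,1.7,0,0,0],
    [0,-0.12,1.7,0,0,0],
  ],
)

```text
clock: 16.22
position: [0.6732, -0.0019, 0.0802]
ee_rot: [0.0, 0.757, -0.653, -0.001]
contact_force: [-0.0, -1.0, -0.9]
finger_gap: 0.01
finger_force: 40.0
```

Call:
step_arm(
  deltas=[
    [0,0,0.2,0,0,0],
    [0,0,0.2,0,0,0],
    [0,0,0.3,0,0,0],
    [0,0,0.3,0,0,0],
  ],
)

```text
clock: 16.55
position: [0.674, -0.0021, 0.0785]
ee_rot: [-0.0, 0.757, -0.653, 0.0]
contact_force: [-0.6, -0.3, -0.8]
finger_gap: 0.0098
finger_force: 40.0
```

```bash
python3 - <<'E'
from h import *
go([.6739,-.0023,.0775],.148+np.pi); o=env.observe(); print(o["contact_force"],o["wrist_torque"],o["position"])
E
```

```text
cm [0.02 0.01 0.1 ] yaw_y -2.9946 rv [-0.0002 -0.0001 -0.001 ] | [-1.0000e-04  3.0000e-04  3.1406e+00] q6 2.82
[-0.57829673 -0.31140944 -0.78106876] [ 0.17690548 -0.00076094 -0.0241673 ] [ 0.67401442 -0.00206708  0.07850186]
```

Call:
step_arm(
  deltas=[
    [0,0,0.1,0,0,0],
    [0,0,0.1,0,0,0],
    [0,0,0.1,0,0,0],
  ],
)

```text
clock: 16.8
position: [0.674, -0.0021, 0.0775]
ee_rot: [-0.0, 0.757, -0.653, 0.0]
contact_force: [0.2, -1.3, 0.0]
finger_gap: 0.0095
finger_force: 40.0
```

Call:
step_arm(
  deltas=[
    [0,0,0.1,0,0,0],
    [0,0,0.1,0,0,0],
    [0,0,0.1,0,0,0],
  ],
)

```text
clock: 17.05
position: [0.6741, -0.0021, 0.0775]
ee_rot: [-0.0, 0.757, -0.653, 0.0]
contact_force: [-2.6, -1.0, 4.8]
finger_gap: 0.0099
finger_force: 40.0
```

Call:
step_arm(
  deltas=[
    [0,0,-0.08,0,0,-0.1],
    [0,0,-0.08,0,0,-0.2],
    [0,0,-0.08,0,0,-0.3],
    [0,0,-0.08,0,0,-0.4],
    [0,0,-0.08,0,0,-0.5],
  ],
)

```text
clock: 17.47
position: [0.6742, -0.0021, 0.0775]
ee_rot: [-0.0, 0.896, -0.443, 0.0]
contact_force: [0.7, 0.3, -0.1]
finger_gap: 0.0096
finger_force: 40.0
```

Call:
step_arm(
  deltas=[
    [0,0,0,0,0,-0.1],
    [0,0,0,0,0,-0.2],
    [0,0,0,0,0,-0.3],
    [0,0,0,0,0,-0.4],
    [0,0,0,0,0,-0.5],
  ],
)

```text
clock: 17.88
position: [0.6742, -0.0021, 0.0775]
ee_rot: [-0.0, 0.978, -0.208, 0.0]
contact_force: [-0.8, -0.2, -0.3]
finger_gap: 0.0093
finger_force: 40.0
```

```bash
python3 - <<'E'
from h import *
go([.6739,-.0023,.0775],.148+np.pi/2); o=env.observe(); print(o["contact_force"],o["wrist_torque"],o["position"])
E
```

```text
cm [-0.01  0.03  0.  ] yaw_y -1.9897 rv [-8.0000e-04  1.0000e-04  2.5747e+00] | [-0.     -0.0006 -0.5669] q6 1.81
[-0.76939307 -0.2356799  -0.26910236] [ 0.10253815 -0.00471381 -0.00276239] [ 0.67416163 -0.00207198  0.07750507]
```

Call:
step_arm(
  deltas=[
    [0,0,0,0,0,-0.12],
    [0,0,0,0,0,-0.24],
    [0,0,0,0,0,-0.36],
    [0,0,0,0,0,-0.48],
    [0,0,0,0,0,-0.567],
  ],
)

```text
clock: 18.3
position: [0.6739, -0.0021, 0.0772]
ee_rot: [-0.0, 0.997, 0.075, -0.0]
contact_force: [0.2, -0.1, -1.3]
finger_gap: 0.0093
finger_force: 40.0
```

Call:
step_arm(
  deltas=[
    [0,0,0,0,0,0],
    [0,0,0,0,0,0],
  ],
)

```text
clock: 18.47
position: [0.6739, -0.0021, 0.0772]
ee_rot: [-0.0, 0.998, 0.07, -0.0]
contact_force: [0.3, -0.3, 0.4]
finger_gap: 0.0096
finger_force: 40.0
```

```bash
python3 - <<'E'
from h import *
go([.6739,-.0023,.0775],.148+np.pi/2); o=env.observe(); print(o["contact_force"],o["wrist_torque"],o["position"],o["q"].round(2))
E
```

```text
cm [-0.01  0.02 -0.03] yaw_y -1.4304 rv [1.000e-04 0.000e+00 3.134e+00] | [-0.      0.     -0.0076] q6 1.25
[ 0.25216652 -0.30034712  0.44409776] [ 0.05976012  0.00593098 -0.07214117] [ 0.67392057 -0.00205917  0.07719262] [-0.18  0.59  1.45  0.    1.1   1.25]
```

Call:
step_arm(
  deltas=[
    [0,0,0.2,0,0,-0.006],
    [0,0,0.4,0,0,-0.006],
    [0,0,0.4,0,0,-0.006],
  ],
)

```text
clock: 18.72
position: [0.6736, -0.002, 0.0726]
ee_rot: [-0.0, 0.997, 0.074, -0.0]
contact_force: [0.3, 0.1, 0.0]
finger_gap: 0.0098
finger_force: 40.0
```

Call:
step_arm(
  deltas=[
    [0,0,0,0,0,0],
    [0,0,0,0,0,0],
    [0,0,0,0,0,0],
    [0,0,0,0,0,0],
    [0,0,0,0,0,0],
  ],
  claw=45,
)

```text
clock: 19.13
position: [0.6741, -0.0021, 0.0734]
ee_rot: [0.0, 0.997, 0.074, 0.0]
contact_force: [0.2, 0.0, 0.4]
finger_gap: 0.0388
finger_force: 0.0
```

Call:
step_arm(
  deltas=[
    [0,0,-1,0,0,0],
    [0,0,-3,0,0,0],
    [0,0,-6,0,0,0],
    [-3,0,-9,0,0,0],
    [-5,0,-12,0,0,0],
  ],
)

```text
clock: 19.55
position: [0.6234, -0.0095, 0.1943]
ee_rot: [-0.0, 0.997, 0.075, -0.001]
contact_force: [-0.1, -0.3, 0.6]
finger_gap: 0.0397
finger_force: 0.0
```

Call:
step_arm(
  deltas=[
    [0,0,0,0,0,0],
    [0,0,0,0,0,0],
    [0,0,0,0,0,0],
  ],
)

```text
clock: 19.8
position: [0.6246, -0.0095, 0.1937]
ee_rot: [0.0, 0.997, 0.074, 0.0]
contact_force: [-0.2, 0.0, -0.1]
finger_gap: 0.0394
finger_force: 0.0
```

```bash
python3 - <<'E'
from h import *
f=snap("wrist","w12"); g=cv2.cvtColor(f["frame"],6); print(env.observe()["position"])
print([(d["bbox"],round(d["conf"],2)) for d in eyes.find_in("wrist","t_key")])
c,s=np.cos(.148),np.sin(.148); O=np.array([.6739,-.0023]); W=lambda x,y,z:np.r_[O+x*np.array([c,s])+y*np.array([-s,c]),z]
# grip top: dark blob; compare with predictions for locked (.078) and unlocked (.084)
m=(g<60).astype(np.uint8); u,v=w2p(f,W(0,0,.078)).astype(int); print(u,v)
for z in(.078,.084): print(z,[w2p(f,W(k,0,z)).round(1).tolist() for k in(-.017,.017)])
for z in(.054,.060): print("bar",z,[w2p(f,W(k,0,z)).round(1).tolist() for k in(-.03,.03)])
print("col profile:"); 
for r in range(max(0,v-60),min(480,v+80),3): print(r," ".join("%3d"%k for k in g[r,u-24:u+25:4]))
E
```

```text
[ 0.62432474 -0.00936785  0.1925681 ]
[([317.0, 157.8, 18.2, 96.0], 0.82), ([313.9, 285.0, 82.5, 157.3], 0.24)]
316 161
0.078 [[316.4, 192.4], [316.5, 130.3]]
0.084 [[316.5, 194.2], [316.5, 130.7]]
bar 0.054 [[316.3, 206.5], [316.4, 106.2]]
bar 0.06 [[316.4, 208.5], [316.5, 106.0]]
col profile:
101 186 189 189 186 186 185 188 189 189 191 190 189 190
104 104 105 105 104 105 104 106 107 106 105 107 106 103
107 146 145 145 144 143 142 143 141 141 142 141 139 138
110 170 171 170 169 153 148 149 147 159 168 167 166 167
113 177 177 174 174 155 171 172 171 102 129 174 172 172
116 177 176 176 177 152 170 170 170 103 112 174 174 174
119 175 175 175 174 156 171 171 172 102 111 173 172 172
122  87 176 171 175 155 169 170 171 100 111 174 172  84
125  85 136 111 174 154 171 170 171 100 112 174 172  86
128  87 108 106 166 153 166 171 168  98 106 168 167  86
131  87 111 108 171 154 155 141 167 100 111 140 171  85
134  87 110 119 175  93  39  38  35 100 112 152 176  84
137  84 112 150 173  39  41  39  37  75 110 148 173  85
140  84 108 149 172  37  40  42  39  51 110 109 115  83
143  75  94 118 125 
[... 1127 characters left out ...]
 171 167 101 107 153 155 155
206 170 162 119 169 160 155 156 155 106 109 108 109 169
209 173 173 176 176 175 171 171 168 125 113 115 121 177
212 166 166 167 167 168 168 166 167 168 167 156 167 168
215 173 173 171 173 174 173 175 174 174 175 176 176 174
218 175 174 175 174 175 175 175 176 177 176 175 174 174
221 198 200 194 195 195 199 196 195 194 190 193 192 193
224 188 183 188 192 191 188 192 192 191 194 192 189 192
227 112 112 103  92 112  98  92 110  93  92 109  92 117
230 113 134 120 121 120 119 118 117 120 119 117 107 114
233 117 197 200 201 202 201 202 205 199 199 199 187 105
236 155 223 227 227 228 229 231 231 230 231 229 229 145
239 185 213 226 225 230 229 229 232 232 232 229 228 172
```

```bash
python3 - <<'E'
from workcell import env
print(env.job_done())
E
```

```text
the job is handed in; nothing more can be done
None
```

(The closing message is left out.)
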